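# Clear the check-valve leak-test stand and present the master ball in its seat cup

### The arm

A 7-joint arm with a two-finger parallel gripper is mounted at the origin on a cart in front of the work surface, level with it; the furniture and walls round the work are solid. World frame = base frame: x ahead of the robot, y to its left, z up, the work surface at z = 0. Lengths are in m, angles in degrees, forces in N, time in s.
With the tool pointing down it reaches from about 0.4 to 0.875 m from the base axis. Payload 4.4 kg.
Tool frame: the origin (TCP) lies at the very end of the fingers, on their centre line; the grasp point (between the pads) lies 19 mm behind it; z points along the fingers, y is the line along which they close (so a half turn about z gives the same grasp; the last joint's range is limited). The gripper opens to 85 mm and grips with 20 to 120 N. Pads are 22 mm wide; open, the fingers measure 114 mm over their backs; the gripper's body (76 mm by 85 mm) begins 54 mm behind the grasp point. The pads swing forward as they close: fully open they stand 13 mm farther back than shut.
Start: joints at [-78.426, 36.005, 2.206, 86.941, -1.547, 57.084, -1.146], TCP at [0.172, 0.627, 0.231] pointing down, gripper open.
Joint ranges: [-175.42, 175.42], [-21.48, 121.26], [-71.46, 75.88], [10.55, 141.38], [-63.04, 243.04], [13.31, 113.54], [-168.57, 168.57]. Speed limits (degrees/s): [147.25, 147.25, 180, 180, 180, 180, 180].

### API

Orientations are given as [roll, pitch, yaw] about the fixed x, y, z axes, in that order (R = Rz(yaw) Ry(pitch) Rx(roll)).
In Python, from bench import manip gives the robot as it stands.
- The arm moves only by the shell command python3 shift.py FILE [OPENING] [FORCE], which reads ROWS from the file FILE. ROWS is a JSON object whose key "moves" holds a list of rows, 1 to 5 of them, each of 6 numbers: dx, dy, dz in m, then a rotation vector rx, ry, rz in degrees; each row is the pose to reach, as a shift and turn from the pose commanded when the command began, along the tool's axes at that moment; what a row does not reach only later rows make up. A row lasts 1/10 s, in which the tool goes at most 0.05 m and 8.59 degrees, less where a joint would pass 70% of its speed; a pose out of reach is approached as far as the arm can. OPENING is the opening from 0.0 (shut) to 1.0 (fully open), set as the command begins (- or left out keeps the last). The fingers move at their own pace and stop on an object; FORCE is the grip in N (left out, the last holds). Time passes only in rows, so rows that do not move let the fingers close. It prints the time, the measured TCP pose, the force, the opening and the grip force at its end. Input that does not fit is refused with a message, and nothing moves.
- manip.read_state(): the state, without advancing time (a new reading comes with each control period).
- manip.grab_frame(name): name is "side" or "top"; returns (picture, depth): 480x640x3 uint8, red, green, blue; 480x640 float32, m along the optical axis (not along the pixel's ray), 0 where there is no reading.
- manip.camera_model(name): a dict with "intrinsics" (3x3 intrinsics, pixels), "view" (4x4, takes a point from world to camera coordinates). Camera axes: x right, y down, z forward; pixel columns grow to the right and rows downward; lengths in m; the calibration is good to about 2 mm. A picture is of the moment at which its call begins. camera_model takes no time and is no camera call.
- manip.hand_in(): hands the job in; it is judged then, once.
The state is a dict: "t": time; "joints": joint angles; "qd": joint speeds; "effort": joint torques, N m; "tcp_pos": TCP position; "tcp_rot": TCP orientation; "ft_force": force on the tool from outside, world axes, zero at the start; "wrist_torque": the same for the moment, N m; "width": opening from 0.0 (shut) to 1.0 (fully open); "gripper_force": force on a finger pad.
Only numpy, scipy, OpenCV 4.12 (cv2) and the standard library are available. Lean on these libraries where they do the work, as an engineer would, in place of code of your own. Each camera call takes 0.05 s, during which the arm holds its last target. There are 200 camera calls.

### The job

The leak test is over: first lift the two valve housings off the test stand and set each one down upright in the nest of its tag's colour (green tag: green-rimmed pass nest, red tag: red-rimmed reject nest). Then free the seat cup in the middle of the stand from its bayonet with a quarter turn anticlockwise as seen from above and lift it straight out, keeping it level so that the loose brass ball stays in the middle of its dish all the time. Finish while holding the cup up for inspection, still and level, about 10 cm above its collar; drop nothing, and leave the box cutter, the marker and the tin where they lie.

Things in the scene. Friction and masses are not known exactly. Their poses are not given: they have to be found in the camera images.
- test_stand: fixed leak-test stand: grey base plate 104 mm (its x) by 246 mm (its y, -101 to +145), plate top 10 mm above the table; origin on the table under the collar's axis, z up. Brass ports (12 mm spigots, 10 mm high) at y = +70 and -70 mm, x = 0, a housing on each. Small pressure gauge and air inlet beyond y = +100 mm, up to 65 mm high
- collar_top (a point): point on the stand: centre of the collar's top, 40 mm above the table, axes as the stand's. Collar: dark steel bayonet socket, 62 mm across. The lip that holds the cup's lugs down has two slots, towards the stand's +y and -y. Stops end the cup's turn at about +1.85 rad (anticlockwise) and -0.3 rad from the stand's x axis. Play about 2.5 mm sideways, 2 mm up
- seat_cup: loose steel cup, 140 g, body 52 mm across, 23 mm high, dished top. Origin on its axis at the body's underside (rests on the collar's top), z up. A 34 mm plug 14 mm long goes down into the collar, its lugs on +x and -x under the lip. Starts locked, x within 0.12 rad of the stand's x. Turned anticlockwise from above (growing yaw) it is free at 1.57 +- 0.2 rad from there; no spring or detent
- cup_grip (a point): point on the cup's axis, 12 mm above its origin, axes as the cup's: middle height of the two black ribbed grip pads on its +x and -x sides (flat, upright, 56 mm over both faces, 28 mm wide, 21 mm high). Grip across them from above, fingers in front of and behind the cup while it is locked, fingertips 2 to 5 mm above the collar's top
- cup_centre (a point): point on the cup's axis, 21 mm above its origin: the ball's centre when the ball rests in the middle of the dish. The dish is 47 mm across, slopes down to the middle at 14 degrees, with its rim 23 mm above the origin
- master_ball: loose polished brass ball, 18 mm across, 24 g, in the middle of the cup's dish; origin at its centre, its top 30 mm above the cup's origin. It rolls off centre if the cup is tipped by about 0.2 rad or jerked
- housing_green: loose valve housing with green tag disc on top and green plates on its +y, -y faces: dark grey block 36 x 36 mm, 46 mm high, brass nipple 20 mm across to 61 mm, 150 g. Origin at its underside's centre, z up. Its blind bore (18 mm square, 16 mm deep) stands over a port, on either side. x nearly along the stand's x: grip the bare x faces; the cup is 26 mm from a y face. Lift straight
- housing_red: the same housing with red tags, on the other port; sizes, origin and axes as housing_green
- nest_green: fixed pass nest: black block 72 x 72 x 18 mm with green strips round the rim and a square pocket 44 x 44 mm, 13 mm deep (floor 5 mm above the table); a housing goes in upright, square to the sides, any side first. Origin on the table under the pocket's centre, x and y along the sides. The two nests may have changed places
- nest_red: fixed reject nest, the same with red strips
- box_cutter: bystander: yellow box cutter, 155 mm long, lying on the table along y in front of the stand; leave alone
- marker: bystander: red and white marker, 135 mm long, lying on the table; leave alone
- tin: bystander: low round tin with a gold lid, 86 mm across, 40 mm high, on the table; leave alone

How it is judged:
By the outcome, as a careful person would: the job done as asked, in the order asked, and still so for the second after the job is handed in, while the arm keeps its last pose, push and grip.
It also fails if it takes over 67 s, if anything falls off the work surface, if the arm or the gripper's body presses on something with over 40 N, if the wrist force passes 120 N, or if a joint passes its speed limit or range.

## Working session

There is one attempt and no reset: what is moved stays moved. The work goes in short steps, Python scripts to look and compute and a shell command to move; the robot and the scene stay as the last step left them, time stands still between calls to the robot, and variables do not carry over. Pictures are saved under pics/ and viewed, at most 10 in all, crops included, and the job is handed in when it is done.

```bash
ls; mkdir -p pics
python3 - <<'E'
from bench import manip
import cv2,numpy as np
for n in("side","top"):
    p,d=manip.grab_frame(n); np.savez(f"/tmp/{n}0.npz",p=p,d=d)
    cv2.imwrite(f"pics/{n}0.png",p[:,:,::-1]); m=manip.camera_model(n); print(n,np.round(m["intrinsics"],1).tolist(),np.round(m["view"],3).tolist())
print(manip.read_state())
E
```

```text
bench.py
pics
shift.py
side [[499.1, 0.0, 314.9], [0.0, 499.1, 249.6], [0.0, 0.0, 1.0]] [[0.415, -0.91, 0.006, -0.13], [-0.712, -0.329, -0.62, 0.407], [0.566, 0.253, -0.785, 0.807], [0.0, 0.0, 0.0, 1.0]]
top [[492.9, 0.0, 314.2], [0.0, 492.9, 235.3], [0.0, 0.0, 1.0]] [[-0.006, -1.0, 0.018, 0.07], [-0.981, 0.003, -0.194, 0.499], [0.194, -0.019, -0.981, 1.308], [0.0, 0.0, 0.0, 1.0]]
{'t': 0.1, 'joints': array([-78.42722007,  36.05380944,   2.20207695,  86.98854007,
        -1.54714479,  57.08443941,  -1.14836005]), 'qd': array([ 0.02830452, -0.1468939 ,  0.01785648, -0.09106766, -0.06188642,
       -0.0611613 ,  0.02309658]), 'effort': array([ 2.94685255e-03, -5.64525747e+01,  1.23024199e+00, -1.93970847e+01,
        1.12359787e-02,  5.39257249e-03, -2.56507502e-05]), 'tcp_pos': array([0.17180406, 0.62631625, 0.23048831]), 'tcp_rot': array([-1.79902861e+02,  4.47687365e-04,  1.64655190e+02]), 'ft_force': array([0.10804488, 0.03526004, 0.46581621]), 'wrist_torque': array([-0.01415336, -0.03063596, -0.01280373]), 'gripper_force': 0.0, 'width': 1.003265754042366}
```
View pics/side0.png

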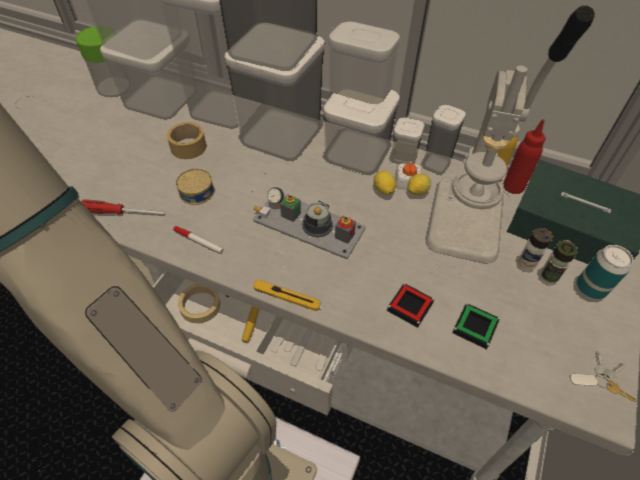

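View pics/top0.png

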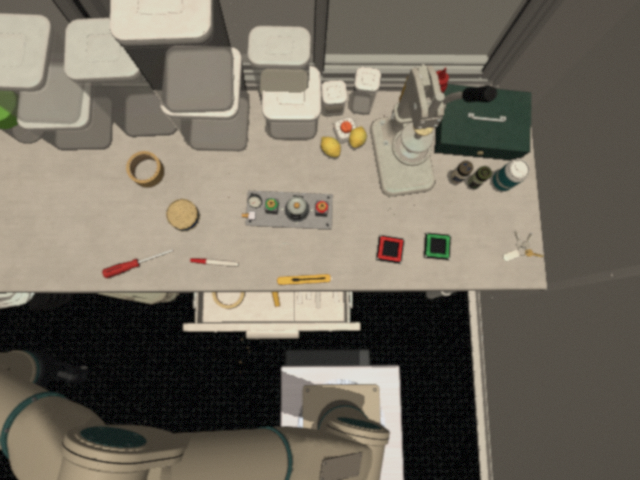

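The side view shows the stand around (310,217), with green left at (290,207), the cup at (318,215) and red at (345,228). The red nest is at (411,304) and the green nest at (476,325). In the top view green is at (272,205), the cup at (297,208), red at (321,207), the red nest at (391,249) and the green nest at (437,246). Next I'll make enlarged crops and segment by colour.

Create h.py:
```python
import numpy as np,cv2
from bench import manip
def cam(n):
    m=manip.camera_model(n); return np.array(m["intrinsics"]),np.array(m["view"])
def proj(n,P):
    K,V=cam(n); c=V[:3,:3]@np.asarray(P,float).T+V[:3,3:]; u=K@c; return (u[:2]/u[2]).T
def back(n,uv,d):
    K,V=cam(n); uv=np.atleast_2d(uv); r=np.linalg.inv(K)@np.c_[uv,np.ones(len(uv))].T*np.atleast_1d(d)
    return (V[:3,:3].T@(r-V[:3,3:])).T
def atz(n,uv,z):
    K,V=cam(n); C=-V[:3,:3].T@V[:3,3]; uv=np.atleast_2d(uv); r=(V[:3,:3].T@np.linalg.inv(K)@np.c_[uv,np.ones(len(uv))].T).T
    return C+r*((z-C[2])/r[:,2])[:,None]
def tri(us,ut):
    Ps=[K@V[:3] for K,V in (cam("side"),cam("top"))]
    X=cv2.triangulatePoints(Ps[0],Ps[1],np.array(us,float).reshape(2,1),np.array(ut,float).reshape(2,1)); return (X[:3]/X[3]).ravel()
```

Run:
```python
from h import *
A=[]
for n,(x,y,w,hh) in (("side",(240,175,133,90)),("top",(228,170,133,90))):
    z=np.load(f"/tmp/{n}0.npz"); c=z["p"][y:y+hh,x:x+w,::-1]
    A.append(cv2.resize(c,None,fx=6,fy=6,interpolation=cv2.INTER_CUBIC)[:300*2])
    p=z["p"]; d=z["d"]; hsv=cv2.cvtColor(p,cv2.COLOR_RGB2HSV)
    for nm,mk in (("g",cv2.inRange(hsv,(50,110,50),(80,255,255))),("r",cv2.inRange(hsv,(0,170,110),(6,255,255))|cv2.inRange(hsv,(175,170,110),(180,255,255)))):
        k,l,s,ce=cv2.connectedComponentsWithStats(cv2.morphologyEx(mk,cv2.MORPH_CLOSE,np.ones((3,3))))
        for i in range(1,k):
            if s[i,4]>15: print(n,nm,s[i],ce[i].round(1),back(n,ce[i],np.median(d[l==i])).round(3))
    K,V=cam(n)
    vv,uu=np.mgrid[100:300,230:460]; P=back(n,np.c_[uu.ravel(),vv.ravel()],d[100:300,230:460].ravel())
    m=(abs(P[:,2])<.02); print("table z",np.median(P[m,2]),P[m,2].std())
cv2.imwrite("pics/c_side.png",A[0]);cv2.imwrite("pics/c_top.png",A[1])
```

```text
side g [284 198  13   8  47] [290.3 202.5] [[0.584 0.185 0.061]]
side g [295 206   4   7  17] [296.5 208.8] [[0.588 0.172 0.042]]
side g [457 305  41  37 492] [477.  323.5] [[ 0.478 -0.28   0.019]]
side r [527 131  18  12 126] [535.6 137.4] [[ 0.905 -0.273  0.168]]
side r [524 144  18  11 102] [532.5 149.5] [[ 0.897 -0.277  0.141]]
side r [ 82 201  39  11 260] [101.8 205.9] [[0.416 0.596 0.028]]
side r [339 220  14   8  43] [345.3 224.4] [[0.576 0.046 0.06 ]]
side r [174 227  16  10  70] [181.3 231.2] [[0.436 0.391 0.016]]
side r [391 285  41  36 381] [411.1 302.5] [[ 0.469 -0.145  0.02 ]]
table z 0.0025817151817222007 0.004453136762245246
top g [426 234  24  24 302] [437.1 245.9] [[ 0.474 -0.279  0.017]]
top r [440  74   8  16  57] [443.4  80.8] [[ 0.899 -0.28   0.164]]
top r [317 205  10   7  19] [321.3 208.9] [[0.571 0.048 0.059]]
top r [378 237  25  24 262] [389.6 248.7] [[ 0.466 -0.144  0.017]]
top r [192 259  13   4  34] [198.  260.2] [[0.436 0.391 0.016]]
top r [104 260  34  17 227] [119.2 268.4] [[0.412 0.602 0.028]]
table z -1.0318303291552288e-05 0.0052325862469325005
```

View pics/c_side.png

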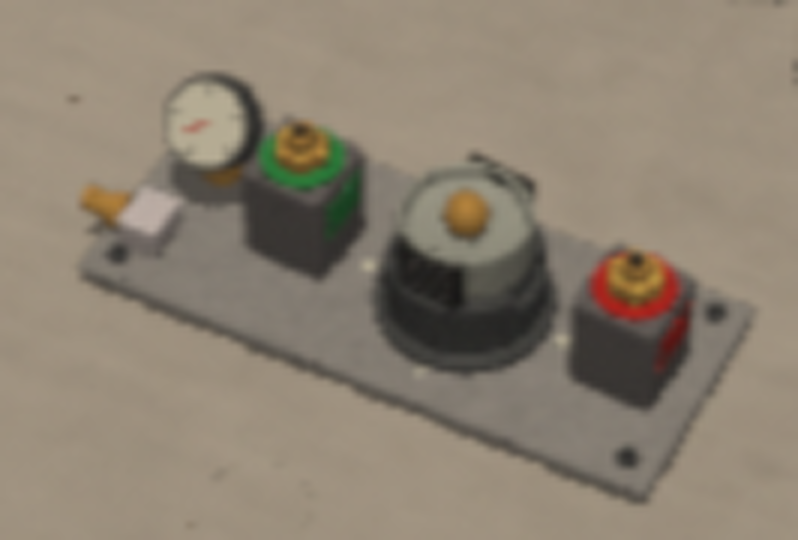

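View pics/c_top.png

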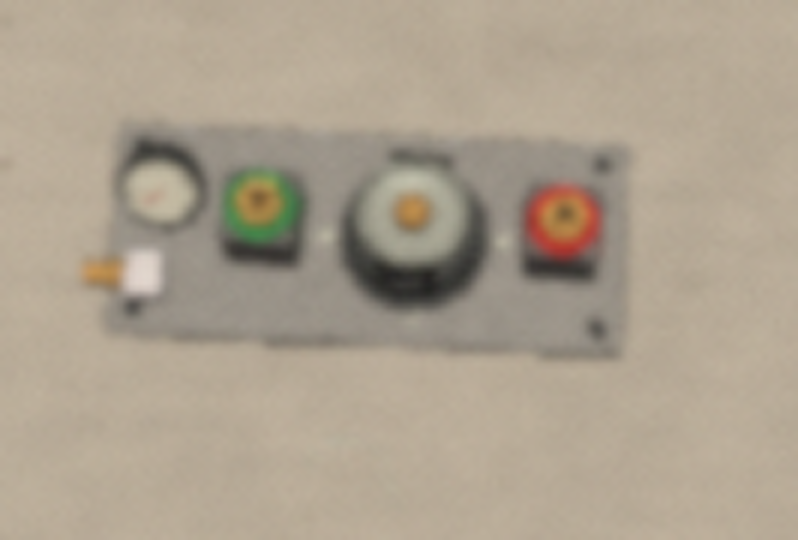

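The crops show: nipple tops at side green (301,132) and red (636,262), top green (260,200) and red (565,213), in crop pixels. The ball is at side (467,213) and top (412,212), and the cup is locked with a pad facing the robot. The plate corners are clear too.

```bash
cat > fit.py <<'E'
from h import *
from scipy.optimize import least_squares
f=lambda n,c:(np.array(c,float)+.5)/6-.5+({"side":(240,175),"top":(228,170)}[n])
pts={"nipG":((301,132),(260,200)),"nipR":((636,262),(565,213)),"tagG":((303,155),(262,206)),"tagR":((636,285),(563,222)),"ball":((467,213),(412,212))}
for k,(s,t) in pts.items(): print(k,tri(f("side",s),f("top",t)).round(4))
mod=[("side",(755,310),(52,-101,10)),("side",(645,490),(-52,-101,10)),("side",(82,265),(-52,145,10)),
("top",(628,150),(52,-101,10)),("top",(620,345),(-52,-101,10)),("top",(107,330),(-52,145,10)),("top",(122,125),(52,145,10))]
Z={"nipG":(0,70,71),"nipR":(0,-70,71),"tagG":(0,70,56),"tagR":(0,-70,56),"ball":(0,0,61)}
for k,(s,t) in pts.items(): mod+= [("side",s,Z[k]),("top",t,Z[k])]
def W(q,P):
    c,s=np.cos(q[2]),np.sin(q[2]); P=np.array(P)/1000; return np.array([q[0]+c*P[0]-s*P[1],q[1]+s*P[0]+c*P[1],P[2]])
for cams in (("side","top"),("side",),("top",)):
    M=[m for m in mod if m[0] in cams]
    fun=lambda q:np.concatenate([proj(m[0],[W(q,m[2])])[0]-f(m[0],m[1]) for m in M])
    r=least_squares(fun,[.57,.11,0],loss="soft_l1"); print(cams,r.x[:2].round(4),np.degrees(r.x[2]).round(2)); 
    if len(cams)==2: print(fun(r.x).reshape(-1,2).round(1).tolist())
for n in("side","top"):
    p=np.load(f"/tmp/{n}0.npz")["p"]; hsv=cv2.cvtColor(p,cv2.COLOR_RGB2HSV)
    for nm,mk,b in (("g",cv2.inRange(hsv,(50,110,50),(80,255,255)),((457,305,41,37) if n=="side" else (426,234,24,24))),("r",cv2.inRange(hsv,(0,150,80),(8,255,255))|cv2.inRange(hsv,(174,150,80),(180,255,255)),((391,285,41,36) if n=="side" else (376,235,29,28)))):
        x,y,w,h=b; vv,uu=np.nonzero(mk[y-2:y+h+2,x-2:x+w+2]); q=np.c_[uu+x-2,vv+y-2]
        P=atz(n,q,.018)[:,:2].astype(np.float32); print(n,nm,cv2.minAreaRect(P),(P.min(0)+P.max(0))/2, P.mean(0))
E
python3 fit.py
```

```text
nipG [0.5828 0.1854 0.0807]
nipR [0.577  0.0473 0.0784]
tagG [0.5834 0.1854 0.0678]
tagR [0.5763 0.0472 0.0665]
ball [0.5801 0.1164 0.07  ]
('side', 'top') [0.5848 0.1177] -2.55
[[0.5, 0.1], [0.1, 1.6], [-1.2, 0.9], [0.0, -2.1], [0.2, 0.7], [-0.9, -0.4], [-1.1, -1.5], [0.1, 1.3], [-0.5, -1.0], [0.3, 0.8], [-0.2, -1.0], [0.0, 2.0], [-0.4, -0.5], [-0.1, 1.5], [-0.0, -1.1], [-0.1, 1.2], [-0.2, -1.0]]
('side',) [0.5881 0.1192] -2.87
('top',) [0.5821 0.1168] -2.73
side g ((0.479585200548172, -0.2791130542755127), (0.064890556037426, 0.06434350460767746), 83.98497772216797) [ 0.47974685 -0.27925503] [ 0.47881112 -0.27968252]
side r ((0.47152528166770935, -0.1447194218635559), (0.06567856669425964, 0.06443452835083008), 80.4675521850586) [ 0.471631  -0.1447821] [ 0.47071382 -0.1449372 ]
top g ((0.47406500577926636, -0.2784675061702728), (0.0638851672410965, 0.06345720589160919), 83.36175537109375) [ 0.47491872 -0.27949506] [ 0.47382694 -0.27806675]
top r ((0.46611711382865906, -0.14463652670383453), (0.06423495709896088, 0.0649360939860344), 79.6619873046875) [ 0.46541035 -0.14516304] [ 0.4656109  -0.14449196]
```

```bash
cat > go.py <<'E'
import sys,numpy as np
from bench import manip
from scipy.spatial.transform import Rotation as R
# usage: go.py x y z yaw -> shift and turn in tool axes still to do
x,y,z,w=map(float,sys.argv[1:5]); s=manip.read_state()
Rt=R.from_euler("xyz",s["tcp_rot"],degrees=True); G=R.from_euler("xyz",[180,0,w],degrees=True)
print("t",s["t"],"pos",s["tcp_pos"].round(4),s["tcp_rot"].round(2),"w",round(s["width"],3),"F",s["ft_force"].round(1))
print("shift",Rt.inv().apply(np.array([x,y,z])-s["tcp_pos"]).round(4),"turn",(Rt.inv()*G).as_rotvec(degrees=True).round(2))
E
echo '{"moves": [[-0.04,-0.025,0,0,0,6],[-0.08,-0.05,0,0,0,13],[-0.12,-0.074,0,0,0,20],[-0.16,-0.1,0,0,0,27],[-0.2,-0.124,0,0,0,34]]}' > path.dat && python3 shift.py path.dat
python3 go.py .588 .188 .2 87.4
```

```text
t: 0.6
tcp_pos: [0.3329, 0.4524, 0.2311]
tcp_rot: [-180.0, 0.0, 130.4]
ft_force: [1.3, 0.2, -0.3]
width: 1.003
gripper_force: 0.0
t 0.6 pos [0.3329 0.4524 0.2311] [-1.7996e+02  1.0000e-02  1.3037e+02] w 1.003 F [ 1.3  0.2 -0.3]
shift [-0.3667  0.0231  0.0311] turn [-3.000e-02  3.000e-02  4.297e+01]
```

```bash
echo '{"moves": [[-0.045,0.003,0.004,0,0,5],[-0.09,0.006,0.008,0,0,10],[-0.135,0.009,0.012,0,0,15],[-0.18,0.012,0.016,0,0,20],[-0.23,0.0145,0.02,0,0,26]]}' > path.dat && python3 shift.py path.dat
python3 go.py .588 .188 .2 87.4
```

```text
t: 1.1
tcp_pos: [0.4931, 0.2887, 0.2109]
tcp_rot: [-180.0, -0.0, 104.5]
ft_force: [0.8, 0.6, -0.4]
width: 1.0
gripper_force: 0.0
t 1.1 pos [0.4931 0.2887 0.2109] [-1.7996e+02 -4.0000e-02  1.0451e+02] w 1.0 F [ 0.8  0.6 -0.4]
shift [-0.1213  0.0666  0.0108] turn [-0.05 -0.03 17.11]
```

```bash
echo '{"moves": [[-0.04,0.022,0.02,0,0,6],[-0.08,0.044,0.05,0,0,12],[-0.1213,0.0666,0.09,0,0,17.1],[-0.1213,0.0666,0.09,0,0,17.1],[-0.1213,0.0666,0.09,0,0,17.1]]}' > path.dat && python3 shift.py path.dat
python3 go.py .588 .188 .029 87.4
python3 - <<'E'
from h import *
A=[]
P=np.array(manip.read_state()["tcp_pos"])
for n in("side","top"):
    p,d=manip.grab_frame(n); np.savez(f"/tmp/{n}1.npz",p=p,d=d); u=proj(n,[P])[0]; print(n,u)
    x,y=int(u[0])-45,int(u[1])-50; A.append(cv2.resize(p[y:y+100,x:x+66,::-1],None,fx=6,fy=6,interpolation=cv2.INTER_CUBIC)); print(x,y)
cv2.imwrite("pics/h1.png",np.hstack(A))
E
```

```text
t: 1.6
tcp_pos: [0.5876, 0.1862, 0.1192]
tcp_rot: [-179.8, 0.2, 87.4]
ft_force: [-0.4, 0.5, 0.3]
width: 0.997
gripper_force: 0.0
t 1.6 pos [0.5876 0.1862 0.1192] [-1.7982e+02  1.6000e-01  8.7390e+01] w 0.997 F [-0.4  0.5  0.3]
shift [0.0021 0.0006 0.0902] turn [-0.18  0.16 -0.01]
side [289.67057249 182.70577316]
244 132
top [269.73313329 197.31925237]
224 147
```

View pics/h1.png

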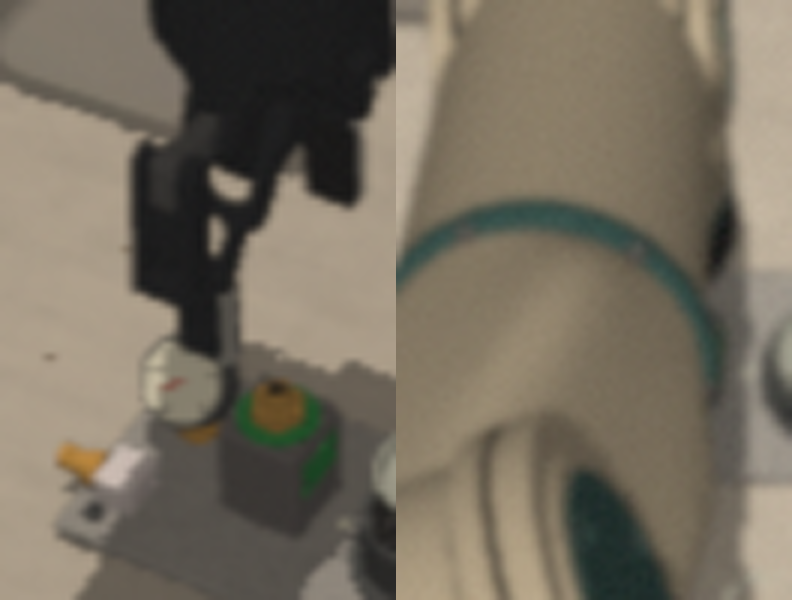

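The picture shows the two open fingers in the side view, with tips at about crop (200,355) and (335,205); the arm blocks the top view. I'll check the side camera's bias against the known tip positions.

Run:
```python
from h import *
from scipy.spatial.transform import Rotation as R
s=manip.read_state(); Rt=R.from_euler("xyz",s["tcp_rot"],degrees=True).as_matrix()
for yy in (-.057,-.0425,.0425,.057):
    for xx in(-.011,.011):
        u=proj("side",[s["tcp_pos"]+Rt@np.array([xx,yy,-.013])])[0]; print(yy,xx,((u-(244,132)+.5)*6-.5).round(0))
z=np.load("/tmp/side1.npz");d=z["d"];p=z["p"]
vv,uu=np.mgrid[132:232,244:310]; P=back("side",np.c_[uu.ravel(),vv.ravel()],d[132:232,244:310].ravel())
m=(P[:,2]>.115)&(P[:,2]<.16)&(P[:,0]>.45)&(P[:,0]<.7)&(P[:,1]<.26)
Q=P[m]
for a in (Q[Q[:,0]<.588],Q[Q[:,0]>.588]): print(len(a),np.percentile(a,[2,50,98],axis=0).round(4))
```

```text
-0.057 -0.011 [213. 384.]
-0.057 0.011 [158. 363.]
-0.0425 -0.011 [233. 358.]
-0.0425 0.011 [179. 337.]
0.0425 -0.011 [346. 212.]
0.0425 0.011 [293. 193.]
0.057 -0.011 [364. 188.]
0.057 0.011 [312. 170.]
69 [[0.531  0.1779 0.1365]
 [0.5349 0.1836 0.1497]
 [0.5449 0.1962 0.1591]]
84 [[0.6281 0.1738 0.135 ]
 [0.6309 0.1856 0.1484]
 [0.6342 0.1961 0.1594]]
```

```bash
echo '{"moves": [[0.003,0.0016,0.03,-0.2,0.2,0],[0.003,0.0016,0.06,-0.2,0.2,0],[0.003,0.0016,0.085,-0.2,0.2,0],[0.003,0.0016,0.09,-0.2,0.2,0],[0.003,0.0016,0.09,-0.2,0.2,0]]}' > path.dat && python3 shift.py path.dat
for i in 1 2; do echo '{"moves": [[0,0,0,0,0,0],[0,0,0,0,0,0],[0,0,0,0,0,0]]}' > path.dat && python3 shift.py path.dat 0.3 25; done; python3 go.py .5892 .189 .029 87.4
```

```text
t: 2.2
tcp_pos: [0.5889, 0.1939, 0.0319]
tcp_rot: [179.8, -0.3, 87.7]
ft_force: [-0.4, 1.0, -0.3]
width: 1.003
gripper_force: 0.0
t: 2.5
tcp_pos: [0.5903, 0.1923, 0.0327]
tcp_rot: [179.7, -0.3, 87.6]
ft_force: [0.2, -0.3, -0.5]
width: 0.513
gripper_force: 0.0
t: 2.8
tcp_pos: [0.5904, 0.192, 0.0324]
tcp_rot: [179.7, -0.2, 87.5]
ft_force: [-1.3, -0.7, 5.9]
width: 0.421
gripper_force: 26.9
t 2.8 pos [0.5904 0.192  0.0324] [179.7   -0.25  87.54] w 0.421 F [-1.3 -0.7  5.9]
shift [-0.0031 -0.0011  0.0034] turn [ 0.3  -0.25  0.14]
```

```bash
echo '{"moves": [[0,0,0,0,0,0],[0,0,-0.004,0,0,0],[0,0,-0.01,0,0,0],[0,0,-0.018,0,0,0],[0,0,-0.03,0,0,0]]}' > path.dat && python3 shift.py path.dat - 50
echo '{"moves": [[0,0,-0.03,0,0,0],[0,0,-0.06,0,0,0],[0,0,-0.08,0,0,0],[0,0,-0.08,0,0,0]]}' > path.dat && python3 shift.py path.dat
python3 go.py .4778 -.278 .11 84
python3 - <<'E'
from h import *
for n in("side","top"):
    p=np.load(f"/tmp/{n}0.npz")["p"]; m=cv2.inRange
    # refine nests: fit 72mm square outline at z=.018 by black pocket + coloured strips moments
    hsv=cv2.cvtColor(p,cv2.COLOR_RGB2HSV)
    for nm,(x,y) in {"red":(411,303) if n=="side" else (390,249),"green":(477,324) if n=="side" else (437,246)}.items():
        w=32 if n=="side" else 20
        c=p[y-w:y+w,x-w:x+w]; bg=np.median(c.reshape(-1,3),0)
        g=cv2.GaussianBlur(c,(3,3),0).astype(float); sat=(cv2.cvtColor(c,cv2.COLOR_RGB2HSV)[...,1]>130)
        dark=(g.max(2)<70)|sat
        k,l,s,ce=cv2.connectedComponentsWithStats(dark.astype(np.uint8)); i=1+np.argmax(s[1:,4])
        cn=max(cv2.findContours((l==i).astype(np.uint8),0,cv2.CHAIN_APPROX_NONE)[0],key=cv2.contourArea).reshape(-1,2)+(x-w,y-w)
        red=np.argwhere(sat)[:,::-1]+(x-w,y-w)
        P=atz(n,red,.018)[:,:2]
        best=[]
        for a in np.arange(-20,21,.5):
            r=np.radians(a); Q=P@np.array([[np.cos(r),-np.sin(r)],[np.sin(r),np.cos(r)]]); lo,hi=np.percentile(Q,1,0),np.percentile(Q,99,0); best.append(((hi-lo).sum(),a,np.array([[np.cos(r),-np.sin(r)],[np.sin(r),np.cos(r)]])@((lo+hi)/2)))
        best.sort(key=lambda b:b[0]); print(n,nm,[(round(b[0],4),b[1]) for b in best[:5]],best[0][2].round(4))
E
```

```text
t: 3.3
tcp_pos: [0.5889, 0.1916, 0.0615]
tcp_rot: [179.9, -0.2, 87.6]
ft_force: [0.6, 0.0, -1.7]
width: 0.416
gripper_force: 49.0
t: 3.7
tcp_pos: [0.5915, 0.192, 0.1452]
tcp_rot: [179.4, -0.3, 87.6]
ft_force: [0.2, 0.9, -1.6]
width: 0.416
gripper_force: 49.4
t 3.7 pos [0.5915 0.192  0.1452] [179.43  -0.34  87.55] w 0.416 F [ 0.2  0.9 -1.6]
shift [-0.4746 -0.0938  0.0315] turn [ 0.55 -0.35  3.55]
side red [(np.float64(0.129), np.float64(-8.5)), (np.float64(0.1292), np.float64(-8.0)), (np.float64(0.1295), np.float64(-10.5)), (np.float64(0.1295), np.float64(-11.0)), (np.float64(0.1295), np.float64(-9.5))] [ 0.4711 -0.1446]
side green [(np.float64(0.1248), np.float64(-5.0)), (np.float64(0.1249), np.float64(-5.5)), (np.float64(0.125), np.float64(-4.5)), (np.float64(0.125), np.float64(-6.0)), (np.float64(0.125), np.float64(-6.5))] [ 0.4798 -0.2789]
top red [(np.float64(0.1294), np.float64(-9.5)), (np.float64(0.1295), np.float64(-10.0)), (np.float64(0.1296), np.float64(-9.0)), (np.float64(0.1296), np.float64(-8.5)), (np.float64(0.1298), np.float64(-11.0))] [ 0.4663 -0.1448]
top green [(np.float64(0.1201), np.float64(-5.5)), (np.float64(0.1201), np.float64(-6.0)), (np.float64(0.1201), np.float64(-6.5)), (np.float64(0.1202), np.float64(-5.0)), (np.float64(0.1203), np.float64(-7.0))] [ 0.4748 -0.2784]
```

```bash
echo '{"moves": [[-0.03,-0.006,0,0,0,0],[-0.075,-0.015,0,0,0,0],[-0.12,-0.024,0,0,0,0],[-0.165,-0.033,0,0,0,1],[-0.21,-0.042,0,0,0,2]]}' > path.dat && python3 shift.py path.dat
echo '{"moves": [[-0.045,-0.009,0,0,0,0.5],[-0.09,-0.018,0,0,0,1],[-0.135,-0.027,0,0,0,1.5],[-0.18,-0.036,0.01,0,0,1.5],[-0.22,-0.044,0.02,0,0,1.5]]}' > path.dat && python3 shift.py path.dat
echo '{"moves": [[-0.025,-0.006,0,0,0,0],[-0.04,-0.008,0.0,0,0,0],[-0.04,-0.008,0.01,0,0,0],[-0.04,-0.008,0.01,0,0,0],[-0.04,-0.008,0.01,0,0,0]]}' > path.dat && python3 shift.py path.dat
python3 go.py .4778 -.2755 .11 84
```

```text
t: 4.2
tcp_pos: [0.537, -0.018, 0.1398]
tcp_rot: [179.9, -0.2, 85.5]
ft_force: [0.5, -1.4, -1.7]
width: 0.416
gripper_force: 49.3
t: 4.7
tcp_pos: [0.4762, -0.2345, 0.119]
tcp_rot: [179.8, -0.2, 84.0]
ft_force: [0.9, -0.6, -1.8]
width: 0.414
gripper_force: 49.3
t: 5.2
tcp_pos: [0.4659, -0.2686, 0.1086]
tcp_rot: [179.9, -0.3, 84.2]
ft_force: [-0.6, -0.3, -1.6]
width: 0.415
gripper_force: 49.4
t 5.2 pos [ 0.4659 -0.2686  0.1086] [179.88  -0.33  84.24] w 0.415 F [-0.6 -0.3 -1.6]
shift [-0.0056  0.0125 -0.0014] turn [ 0.12 -0.33  0.24]
```

```bash
echo '{"moves": [[-0.005,0.012,0.01,0,0,0.2],[-0.005,0.012,0.04,0,0,0.2],[-0.005,0.012,0.04,0,0,0.2],[-0.005,0.012,0.04,0,0,0.2]]}' > path.dat && python3 shift.py path.dat
python3 - <<'E'
from h import *
A=[]
for i in range(3): print(manip.read_state()["tcp_pos"].round(4)) if 0 else None
P=np.array([.4778,-.278,.05])
for n in("side","top"):
    p,d=manip.grab_frame(n); np.savez(f"/tmp/{n}2.npz",p=p,d=d); u=proj(n,[P])[0]; s=manip.read_state(); print(s["tcp_pos"].round(4),s["tcp_rot"].round(2))
    x,y=int(u[0])-33,int(u[1])-45; A.append(cv2.resize(p[y:y+90,x:x+66,::-1],None,fx=6,fy=6,interpolation=cv2.INTER_CUBIC)); print(x,y)
cv2.imwrite("pics/n1.png",np.hstack(A))
E
```

```text
t: 5.6
tcp_pos: [0.4771, -0.2766, 0.0688]
tcp_rot: [179.9, -0.3, 83.9]
ft_force: [-0.1, -0.2, -0.4]
width: 0.42
gripper_force: 49.5
[ 0.4775 -0.2772  0.0696] [179.81  -0.21  83.89]
447 270
[ 0.4776 -0.2775  0.07  ] [179.76  -0.18  83.88]
406 197
```

View pics/n1.png

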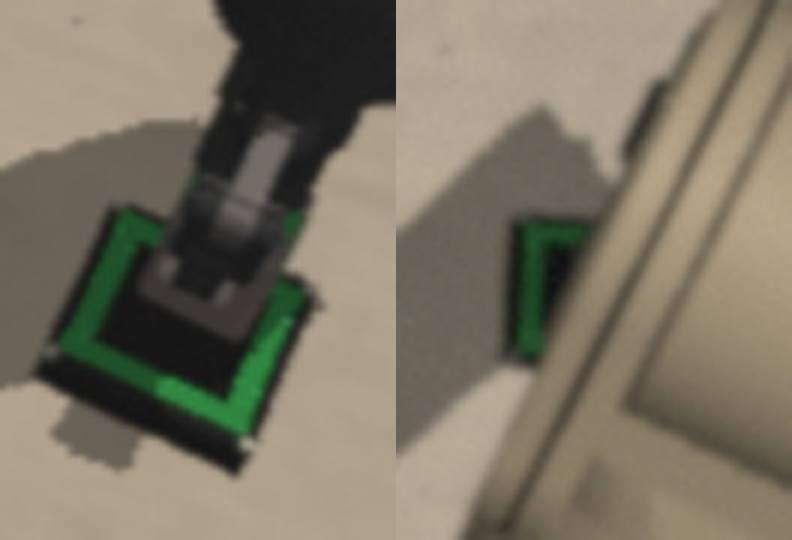

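The side crop shows the housing above the green nest. Its lower front edge runs from (138,293) to (240,340), and the nest's coloured corners are at (118,207), (310,290), (245,437) and (60,345).

Run:
```python
from h import *
f=lambda c:(np.array(c,float)+.5)/6-.5+(447,270)
E=atz("side",f([(138,293),(240,340)]),.0475)[:,:2]; d=E[1]-E[0]; L=np.linalg.norm(d); n=np.array([-d[1],d[0]])/L
c=E.mean(0)+n*.018; print("edge len",L,"yaw",np.degrees(np.arctan2(d[1],d[0])),"centre",c, c+0)
N=atz("side",f([(118,207),(310,290),(245,437),(60,345)]),.018)[:,:2]; print(N.round(4),"nest",N.mean(0), "err nest-housing",N.mean(0)-c)
a=N[1]-N[0];b=N[2]-N[3];print(np.degrees(np.arctan2(*(a+b)[::-1])),[np.linalg.norm(N[i]-N[i-1]).round(4) for i in range(4)])
```

```text
edge len 0.033963977400012585 yaw -95.7936486687656 centre [ 0.47983486 -0.27959299] [ 0.47983486 -0.27959299]
[[ 0.5145 -0.2491]
 [ 0.5092 -0.3155]
 [ 0.4454 -0.3077]
 [ 0.4536 -0.2447]] nest [ 0.48066491 -0.27926901] err nest-housing [0.00083005 0.00032399]
-95.91837173330141 [np.float64(0.061), np.float64(0.0666), np.float64(0.0642), np.float64(0.0635)]
```

```bash
echo '{"moves": [[0,0.0008,0.01,0,0,0],[0,0.0008,0.022,0,0,0],[0,0.0008,0.03,0,0,0],[0,0.0008,0.036,0,0,0],[0,0.0008,0.039,0,0,0]]}' > path.dat && python3 shift.py path.dat
echo '{"moves": [[0,0,0,0,0,0],[0,0,0,0,0,0]]}' > path.dat && python3 shift.py path.dat; python3 go.py .478 -.2775 .0276 84
```

```text
t: 6.2
tcp_pos: [0.4774, -0.2771, 0.0294]
tcp_rot: [179.9, -0.2, 83.8]
ft_force: [0.5, 0.1, -1.7]
width: 0.415
gripper_force: 49.6
t: 6.4
tcp_pos: [0.4779, -0.2775, 0.0304]
tcp_rot: [179.8, -0.2, 83.8]
ft_force: [0.4, -0.9, -1.0]
width: 0.412
gripper_force: 49.6
t 6.4 pos [ 0.4779 -0.2775  0.0304] [179.8   -0.21  83.85] w 0.412 F [ 0.4 -0.9 -1. ]
shift [-0.      0.0001  0.0028] turn [ 0.2  -0.21 -0.15]
```

```bash
echo '{"moves": [[0,0,0.0015,0,0,0],[0,0,0.003,0,0,0],[0,0,0.003,0,0,0]]}' > path.dat && python3 shift.py path.dat
echo '{"moves": [[0,0,0,0,0,0],[0,0,0,0,0,0],[0,0,0,0,0,0]]}' > path.dat && python3 shift.py path.dat 0.7
echo '{"moves": [[0,0,-0.03,0,0,0],[0,0,-0.07,0,0,0],[0,0,-0.11,0,0,0],[0,0,-0.11,0,0,0]]}' > path.dat && python3 shift.py path.dat 1
python3 - <<'E'
from h import *
p,d=manip.grab_frame("side"); np.savez("/tmp/side3.npz",p=p,d=d); hsv=cv2.cvtColor(p,cv2.COLOR_RGB2HSV)
k,l,s,ce=cv2.connectedComponentsWithStats(cv2.inRange(hsv,(50,110,50),(80,255,255)))
for i in range(1,k):
    if s[i,4]>8: print(s[i],ce[i].round(1),atz("side",ce[i],.051).round(4),back("side",ce[i],np.median(d[l==i])).round(3))
E
python3 go.py .583 .049 .15 87.4
```

```text
t: 6.7
tcp_pos: [0.4781, -0.2775, 0.0277]
tcp_rot: [179.8, -0.2, 83.9]
ft_force: [-0.3, -0.5, 0.9]
width: 0.416
gripper_force: 50.0
t: 7.0
tcp_pos: [0.4779, -0.2773, 0.0274]
tcp_rot: [179.8, -0.2, 83.9]
ft_force: [0.2, 0.2, 0.2]
width: 0.697
gripper_force: 0.0
t: 7.4
tcp_pos: [0.4804, -0.2799, 0.1422]
tcp_rot: [179.3, 0.0, 83.8]
ft_force: [1.2, -0.7, 0.5]
width: 1.0
gripper_force: 0.0
[457 305  41  37 375] [475.9 325.6] [[ 0.4507 -0.2754  0.051 ]] [[ 0.471 -0.278  0.022]]
[475 308  16  14  66] [481.1 316.3] [[ 0.4751 -0.2797  0.051 ]] [[ 0.472 -0.279  0.056]]
t 7.45 pos [ 0.4791 -0.2787  0.1399] [ 1.7951e+02 -9.0000e-02  8.3860e+01] w 1.001 F [-0.6 -0.  -0.1]
shift [ 0.3369  0.0683 -0.009 ] turn [ 0.5  -0.08 -3.54]
```

```bash
echo '{"moves": [[0.04,0.008,-0.005,0,0,-0.5],[0.085,0.017,-0.01,0,0,-1],[0.13,0.026,-0.01,0,0,-2],[0.178,0.036,-0.01,0,0,-3],[0.226,0.046,-0.01,0,0,-3.5]]}' > path.dat && python3 shift.py path.dat
echo '{"moves": [[0.045,0.007,0,0,0,0],[0.09,0.014,0.0,0,0,0],[0.113,0.016,0.02,0,0,0],[0.113,0.016,0.02,0,0,0],[0.113,0.016,0.02,0,0,0]]}' > path.dat && python3 shift.py path.dat
python3 go.py .583 .0515 .031 87.3
python3 - <<'E'
from h import *
f=lambda c:(np.array(c,float)+.5)/6-.5+(240,175)
for c,z in (((636,285),.056),((636,262),.071),((303,155),.056),((301,132),.071),((467,213),.061)): print(atz("side",f(c),z)[0,:2]-(.0022,-.002))
E
```

```text
t: 7.95
tcp_pos: [0.5468, -0.056, 0.147]
tcp_rot: [179.9, -0.2, 87.4]
ft_force: [1.7, 0.8, 0.1]
width: 1.001
gripper_force: 0.0
t: 8.45
tcp_pos: [0.5673, 0.0542, 0.1272]
tcp_rot: [180.0, -0.1, 87.4]
ft_force: [0.7, -1.1, 1.4]
width: 1.0
gripper_force: 0.0
t 8.45 pos [0.5673 0.0542 0.1272] [ 1.7999e+02 -1.3000e-01  8.7420e+01] w 1.0 F [ 0.7 -1.1  1.4]
shift [-0.0022  0.0158  0.0962] turn [ 0.01 -0.13  0.12]
[0.58358365 0.05133846]
[0.58133689 0.05129939]
[0.59142788 0.19248181]
[0.58915023 0.19165445]
[0.58605812 0.12112062]
```

```bash
echo '{"moves": [[-0.002,0.0155,0.01,0,0,0],[-0.002,0.0155,0.03,0,0,0],[-0.002,0.0155,0.06,0,0,0],[-0.002,0.0155,0.09,0,0,0],[-0.002,0.0155,0.096,0,0,0]]}' > path.dat && python3 shift.py path.dat
echo '{"moves": [[0,0,0,0,0,0],[0,0,0,0,0,0],[0,0,0,0,0,0],[0,0,0,0,0,0],[0,0,0,0,0,0]]}' > path.dat && python3 shift.py path.dat 0.3 25; python3 go.py .5827 .0513 .031 87.3
```

```text
t: 8.95
tcp_pos: [0.5819, 0.0492, 0.0301]
tcp_rot: [-179.9, -0.1, 87.2]
ft_force: [-0.2, 0.6, -0.1]
width: 0.995
gripper_force: 0.0
t: 9.45
tcp_pos: [0.5851, 0.0519, 0.0342]
tcp_rot: [179.7, -0.2, 87.4]
ft_force: [-1.3, -0.5, 6.2]
width: 0.415
gripper_force: 30.2
t 9.45 pos [0.5851 0.0519 0.0342] [179.69  -0.22  87.35] w 0.415 F [-1.3 -0.5  6.2]
shift [-0.0007 -0.0024  0.0032] turn [ 0.31 -0.22  0.05]
```

```bash
echo '{"moves": [[0,0,0,0,0,0],[0,0,-0.004,0,0,0],[0,0,-0.01,0,0,0],[0,0,-0.018,0,0,0],[0,0,-0.03,0,0,0]]}' > path.dat && python3 shift.py path.dat - 50
echo '{"moves": [[0,0,-0.03,0,0,0],[0,0,-0.07,0,0,0],[0,0,-0.07,0,0,0],[0,0,-0.07,0,0,0]]}' > path.dat && python3 shift.py path.dat
python3 go.py .4692 -.142 .11 80.5
```

```text
t: 9.95
tcp_pos: [0.5838, 0.0518, 0.0632]
tcp_rot: [179.9, -0.2, 87.4]
ft_force: [-0.2, -0.3, -1.3]
width: 0.409
gripper_force: 50.1
t: 10.35
tcp_pos: [0.5846, 0.0517, 0.1344]
tcp_rot: [179.7, -0.2, 87.4]
ft_force: [0.5, 1.2, -2.0]
width: 0.409
gripper_force: 50.3
t 10.35 pos [0.5846 0.0517 0.1344] [179.66  -0.24  87.37] w 0.409 F [ 0.5  1.2 -2. ]
shift [-0.1989 -0.1065  0.0229] turn [ 0.33 -0.26  6.87]
```

```bash
echo '{"moves": [[-0.03,-0.017,0,0,0,1],[-0.07,-0.038,0,0,0,3],[-0.11,-0.06,0,0,0,5],[-0.15,-0.082,0.01,0,0,6],[-0.185,-0.1,0.02,0,0,6.9]]}' > path.dat && python3 shift.py path.dat
echo '{"moves": [[-0.014,-0.005,0,0,0,0],[-0.014,-0.005,0,0,0,0],[-0.014,-0.005,0,0,0,0],[-0.014,-0.005,0,0,0,0]]}' > path.dat && python3 shift.py path.dat
python3 go.py .4692 -.142 .07 80.5
```

```text
t: 10.85
tcp_pos: [0.4732, -0.13, 0.111]
tcp_rot: [179.9, -0.2, 80.4]
ft_force: [0.7, -0.4, -1.8]
width: 0.41
gripper_force: 50.3
t: 11.25
tcp_pos: [0.4691, -0.1399, 0.1115]
tcp_rot: [179.8, -0.3, 80.6]
ft_force: [1.0, -0.4, -1.1]
width: 0.409
gripper_force: 50.3
t 11.25 pos [ 0.4691 -0.1399  0.1115] [179.83  -0.28  80.6 ] w 0.409 F [ 1.  -0.4 -1.1]
shift [-0.0022  0.0003  0.0415] turn [ 0.17 -0.28  0.1 ]
```

```bash
echo '{"moves": [[-0.002,0,0.02,0,0,0],[-0.002,0,0.041,0,0,0],[-0.002,0,0.041,0,0,0],[-0.002,0,0.041,0,0,0]]}' > path.dat && python3 shift.py path.dat
python3 go.py .4692 -.142 .0292 80.5
python3 - <<'E'
from h import *
p,d=manip.grab_frame("side"); u=proj("side",[[.47,-.143,.05]])[0]
x,y=int(u[0])-33,int(u[1])-40; cv2.imwrite("pics/n2.png",cv2.resize(p[y:y+80,x:x+66,::-1],None,fx=6,fy=6,interpolation=cv2.INTER_CUBIC)); print(x,y)
E
```

```text
t: 11.65
tcp_pos: [0.4685, -0.1424, 0.0708]
tcp_rot: [179.9, -0.2, 80.6]
ft_force: [-0.3, 0.1, -0.8]
width: 0.412
gripper_force: 50.3
t 11.65 pos [ 0.4685 -0.1424  0.0708] [179.86  -0.25  80.56] w 0.412 F [-0.3  0.1 -0.8]
shift [0.0003 0.0005 0.0416] turn [ 0.14 -0.25  0.06]
379 253
```

View pics/n2.png

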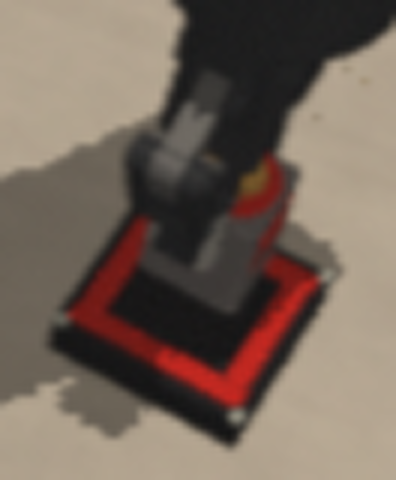

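The side crop shows the red housing above the red nest. Its lower front edge runs from (138,265) to (236,313), and the nest's corner dots are at (63,318), (236,415) and (325,273).

Run:
```python
from h import *
f=lambda c:(np.array(c,float)+.5)/6-.5+(379,253)
E=atz("side",f([(138,265),(236,313)]),.0708-.0242)[:,:2]; d=E[1]-E[0]; L=np.linalg.norm(d); n=np.array([-d[1],d[0]])/L
c=E.mean(0)+n*.018; print(L,np.degrees(np.arctan2(d[1],d[0])),c)
N=atz("side",f([(63,318),(236,415),(325,273)]),.018)[:,:2]; print(N.round(4),(N[0]+N[2])/2,(N[0]+N[2])/2-c, np.degrees(np.arctan2(*(N[1]-N[0])[::-1])))
```

```text
0.03556547379045908 -97.06724531482995 [ 0.47224742 -0.1451266 ]
[[ 0.4449 -0.1067]
 [ 0.4332 -0.1715]
 [ 0.4998 -0.1826]] [ 0.47233854 -0.14465967] [9.11232445e-05 4.66929794e-04] -100.2462686651948
```

```bash
echo '{"moves": [[0.0005,0,0.01,0,0,0],[0.0005,0,0.022,0,0,0],[0.0005,0,0.03,0,0,0],[0.0005,0,0.036,0,0,0],[0.0005,0,0.039,0,0,0]]}' > path.dat && python3 shift.py path.dat
echo '{"moves": [[0,0,0.001,0,0,0],[0,0,0.001,0,0,0],[0,0,0.001,0,0,0]]}' > path.dat && python3 shift.py path.dat; python3 go.py .4692 -.142 .0292 80.5
```

```text
t: 12.2
tcp_pos: [0.468, -0.1427, 0.0309]
tcp_rot: [179.9, -0.2, 80.4]
ft_force: [-0.2, 0.1, -1.1]
width: 0.409
gripper_force: 50.4
t: 12.5
tcp_pos: [0.4686, -0.1429, 0.031]
tcp_rot: [179.8, -0.2, 80.5]
ft_force: [0.5, 0.2, -1.8]
width: 0.41
gripper_force: 50.4
t 12.5 pos [ 0.4686 -0.1429  0.031 ] [179.8   -0.22  80.45] w 0.41 F [ 0.5  0.2 -1.8]
shift [0.0009 0.0004 0.0018] turn [ 0.2  -0.22 -0.05]
```

```bash
echo '{"moves": [[0,0,0.001,0,0,0],[0,0,0.002,0,0,0],[0,0,0.002,0,0,0]]}' > path.dat && python3 shift.py path.dat
echo '{"moves": [[0,0,0,0,0,0],[0,0,0,0,0,0],[0,0,0,0,0,0]]}' > path.dat && python3 shift.py path.dat 0.7
echo '{"moves": [[0,0,-0.03,0,0,0],[0,0,-0.07,0,0,0],[0,0,-0.11,0,0,0],[0,0,-0.12,0,0,0],[0,0,-0.12,0,0,0]]}' > path.dat && python3 shift.py path.dat 1
python3 - <<'E'
from h import *
p,d=manip.grab_frame("side"); pt,dt=manip.grab_frame("top"); hsv=cv2.cvtColor(p,cv2.COLOR_RGB2HSV)
k,l,s,ce=cv2.connectedComponentsWithStats(cv2.inRange(hsv,(0,150,80),(8,255,255))|cv2.inRange(hsv,(174,150,80),(180,255,255)))
for i in range(1,k):
    if s[i,4]>8 and 380<ce[i][0]<440: print(s[i],ce[i].round(1),back("side",ce[i],np.median(d[l==i])).round(3))
a=p[170:270,290:350,::-1]; b=p[270:370,390:510,::-1]
b0=cv2.resize(p[175:265,275:375,::-1],None,fx=4,fy=6,interpolation=cv2.INTER_CUBIC)
cv2.imwrite("pics/m1.png",np.hstack([cv2.resize(p[185:260,280:355,::-1],(400,400),interpolation=cv2.INTER_CUBIC),cv2.resize(p[270:370,390:490,::-1],(400,400),interpolation=cv2.INTER_CUBIC)]))
E
python3 go.py .586 .121 .15 87.3
```

```text
t: 12.8
tcp_pos: [0.4687, -0.1428, 0.0293]
tcp_rot: [179.8, -0.2, 80.5]
ft_force: [-0.7, 1.0, 5.0]
width: 0.41
gripper_force: 51.3
t: 13.1
tcp_pos: [0.4685, -0.1428, 0.0288]
tcp_rot: [179.8, -0.2, 80.5]
ft_force: [-1.1, 0.4, -0.4]
width: 0.702
gripper_force: 0.0
t: 13.6
tcp_pos: [0.4691, -0.1433, 0.1502]
tcp_rot: [179.6, -0.2, 80.5]
ft_force: [0.7, 0.6, -0.2]
width: 0.999
gripper_force: 0.0
[391 285  41  36 425] [411.3 303.4] [[ 0.463 -0.147  0.027]]
t 13.7 pos [ 0.4675 -0.1426  0.148 ] [179.9   -0.25  80.48] w 1.0 F [ 0.2  0.1 -0.2]
shift [ 0.2796  0.0733 -0.0007] turn [ 0.12 -0.24 -6.82]
```

View pics/m1.png

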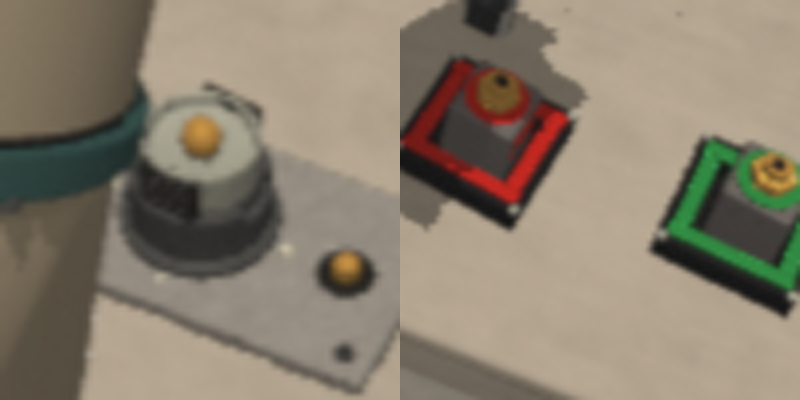

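Both housings stand seated in their nests, red at (498,95) and green at (770,185). The stand holds the cup with the ball centred at (203,137). Next is the cup's yaw, from the pad edges in the earlier side crop.

```bash
python3 - <<'E'
from h import *
f=lambda c,n="side":(np.array(c,float)+.5)/6-.5+({"side":(240,175),"top":(228,170)}[n])
for nm,n,c,z in (("front top","side",[(400,237),(463,268)],.0625),("front bot","side",[(396,270),(460,305)],.0415),("back top","side",[(472,153),(535,187)],.0625),("back top T","top",[(390,155),(453,163)],.0625)):
    E=atz(n,f(c,n),z)[:,:2]; d=E[1]-E[0]; print(nm,"len",np.linalg.norm(d).round(4),"yaw",(np.degrees(np.arctan2(d[1],d[0]))+90).round(1),"mid",E.mean(0)-((.0022,-.002) if n=="side" else 0))
E
echo '{"moves": [[0.04,0.01,0,0,0,-1],[0.085,0.022,0,0,0,-2],[0.13,0.034,0,0,0,-4],[0.178,0.046,0,0,0,-6],[0.226,0.058,0,0,0,-7]]}' > path.dat && python3 shift.py path.dat
echo '{"moves": [[0.03,0.008,0,0,0,0],[0.046,0.009,0,0,0,0],[0.046,0.009,0,0,0,0],[0.046,0.009,0,0,0,0],[0.046,0.009,0,0,0,0]]}' > path.dat && python3 shift.py path.dat
python3 go.py .586 .121 .0435 87.3
```

```text
front top len 0.0279 yaw -8.7 mid [0.5611614 0.1243514]
front bot len 0.0297 yaw -11.2 mid [0.56178556 0.12607446]
back top len 0.0295 yaw -12.1 mid [0.61079275 0.11720871]
back top T len 0.0293 yaw -7.6 mid [0.60684668 0.1128879 ]
t: 14.2
tcp_pos: [0.562, 0.0717, 0.1476]
tcp_rot: [-180.0, -0.2, 87.5]
ft_force: [0.7, -0.3, -0.1]
width: 0.999
gripper_force: 0.0
t: 14.7
tcp_pos: [0.5731, 0.1125, 0.1498]
tcp_rot: [179.9, -0.1, 87.2]
ft_force: [-0.2, 0.3, 0.8]
width: 1.003
gripper_force: 0.0
t 14.7 pos [0.5731 0.1125 0.1498] [ 1.7986e+02 -1.0000e-01  8.7240e+01] w 1.003 F [-0.2  0.3  0.8]
shift [0.0089 0.0122 0.1063] turn [ 0.14 -0.1  -0.06]
```

```bash
echo '{"moves": [[0.009,0.0125,0.01,0,0,3],[0.009,0.0125,0.03,0,0,6.2],[0.009,0.0125,0.06,0,0,6.2],[0.009,0.0125,0.085,0,0,6.2],[0.009,0.0125,0.085,0,0,6.2]]}' > path.dat && python3 shift.py path.dat
echo '{"moves": [[0,0,0,0,0,0],[0,0,0,0,0,0],[0,0,0,0,0,0]]}' > path.dat && python3 shift.py path.dat
python3 go.py .586 .121 .0435 81;python3 -c "
from bench import manip;print(manip.read_state()['joints'].round(1))"
```

```text
t: 15.2
tcp_pos: [0.5842, 0.1218, 0.0624]
tcp_rot: [-179.8, -0.1, 81.1]
ft_force: [-1.0, -0.7, -0.4]
width: 0.998
gripper_force: 0.0
t: 15.5
tcp_pos: [0.588, 0.1241, 0.0667]
tcp_rot: [179.7, -0.3, 81.2]
ft_force: [-0.2, -0.7, 0.3]
width: 1.003
gripper_force: 0.0
t 15.5 pos [0.588  0.1241 0.0667] [179.68  -0.27  81.23] w 1.003 F [-0.2 -0.7  0.3]
shift [-0.0035 -0.0016  0.0231] turn [ 0.32 -0.27  0.22]
[-25.8  45.7  18.4 103.2 -23.8  34.5  -1.7]
```

```bash
echo '{"moves": [[-0.0033,-0.0018,0.01,0.3,-0.2,0.2],[-0.0033,-0.0018,0.018,0.3,-0.2,0.2],[-0.0033,-0.0018,0.022,0.3,-0.2,0.2],[-0.0033,-0.0018,0.022,0.3,-0.2,0.2],[-0.0033,-0.0018,0.022,0.3,-0.2,0.2]]}' > path.dat && python3 shift.py path.dat
echo '{"moves": [[0,0,0,0,0,0],[0,0,0,0,0,0],[0,0,0,0,0,0]]}' > path.dat && python3 shift.py path.dat
python3 go.py .586 .121 .0435 81
```

```text
t: 16.0
tcp_pos: [0.5846, 0.1214, 0.0428]
tcp_rot: [-179.9, -0.0, 81.1]
ft_force: [-0.1, 0.2, 0.3]
width: 0.999
gripper_force: 0.0
t: 16.3
tcp_pos: [0.5848, 0.1215, 0.0433]
tcp_rot: [-179.9, -0.0, 81.1]
ft_force: [-0.9, -0.2, 0.2]
width: 1.003
gripper_force: 0.0
t 16.3 pos [0.5848 0.1215 0.0433] [-1.799e+02 -3.000e-02  8.106e+01] w 1.003 F [-0.9 -0.2  0.2]
shift [-0.0003  0.0012 -0.0002] turn [-0.1  -0.03  0.06]
```

```bash
echo '{"moves": [[0,0.001,0,0,0,0],[0,0.001,0,0,0,0],[0,0.001,0,0,0,0]]}' > path.dat && python3 shift.py path.dat 0.72 20
echo '{"moves": [[0,0,0,0,0,0],[0,0,0,0,0,0],[0,0,0,0,0,0]]}' > path.dat && python3 shift.py path.dat 0.62; echo '{"moves": [[0,0,0,0,0,0],[0,0,0,0,0,0]]}' > path.dat && python3 shift.py path.dat 0.5;python3 go.py .586 .121 .0435 81
```

```text
t: 16.6
tcp_pos: [0.5857, 0.1213, 0.0431]
tcp_rot: [-179.9, -0.0, 81.1]
ft_force: [0.0, 0.5, 0.3]
width: 0.721
gripper_force: 0.0
t: 16.9
tcp_pos: [0.586, 0.1211, 0.0433]
tcp_rot: [-179.9, -0.0, 81.0]
ft_force: [0.7, -0.1, 1.7]
width: 0.657
gripper_force: 21.0
t: 17.1
tcp_pos: [0.5861, 0.1211, 0.0432]
tcp_rot: [-179.9, -0.0, 81.0]
ft_force: [0.8, -0.4, 2.3]
width: 0.65
gripper_force: 21.0
t 17.1 pos [0.5861 0.1211 0.0432] [-1.7992e+02 -2.0000e-02  8.1050e+01] w 0.65 F [ 0.8 -0.4  2.3]
shift [-0.0002 -0.     -0.0003] turn [-0.08 -0.02  0.05]
```

```bash
echo '{"moves": [[0,0,0,0,0,0],[0,0,-0.0003,0,0,0],[0,0,-0.0006,0,0,0],[0,0,-0.0008,0,0,0]]}' > path.dat && python3 shift.py path.dat - 50
echo '{"moves": [[0,0,0,0,0,-1],[0,0,0,0,0,-3],[0,0,0,0,0,-6],[0,0,0,0,0,-9],[0,0,0,0,0,-12]]}' > path.dat && python3 shift.py path.dat; python3 go.py .586 .121 .0435 175;python3 -c "
from bench import manip;s=manip.read_state();print(s['joints'].round(1),s['wrist_torque'].round(2))"
```

```text
t: 17.5
tcp_pos: [0.5855, 0.1214, 0.0436]
tcp_rot: [-179.8, -0.0, 81.1]
ft_force: [0.9, -0.9, -0.0]
width: 0.643
gripper_force: 52.5
t: 18.0
tcp_pos: [0.5849, 0.1215, 0.0436]
tcp_rot: [-179.8, -0.1, 93.3]
ft_force: [0.0, 0.1, 0.6]
width: 0.641
gripper_force: 52.5
t 18.0 pos [0.5849 0.1215 0.0436] [-1.798e+02 -6.000e-02  9.328e+01] w 0.641 F [0.  0.1 0.6]
shift [-0.0006  0.0011  0.0001] turn [ -0.12  -0.2  -81.72]
[-23.2  47.3  14.3 103.5 -20.3  31.9   7.3] [ 0.03 -0.02 -0.  ]
```

```bash
for i in 1 ; do echo '{"moves": [[0,0,0,0,0,-4],[0,0,0,0,0,-8],[0,0,0,0,0,-12],[0,0,0,0,0,-16],[0,0,0,0,0,-20]]}' > path.dat && python3 shift.py path.dat; done
echo '{"moves": [[0,0,0,0,0,-4],[0,0,0,0,0,-8],[0,0,0,0,0,-12],[0,0,0,0,0,-16],[0,0,0,0,0,-20]]}' > path.dat && python3 shift.py path.dat; python3 go.py .586 .121 .0438 175;python3 -c "
from bench import manip;s=manip.read_state();print(s['joints'].round(1),s['wrist_torque'].round(2))"
```

```text
t: 18.5
tcp_pos: [0.5849, 0.1214, 0.0436]
tcp_rot: [-179.8, -0.1, 113.3]
ft_force: [0.0, -0.6, 0.7]
width: 0.641
gripper_force: 52.5
t: 19.0
tcp_pos: [0.5848, 0.1213, 0.0436]
tcp_rot: [-179.9, -0.2, 133.3]
ft_force: [-0.4, -0.1, 0.1]
width: 0.64
gripper_force: 52.5
t 19.0 pos [0.5848 0.1213 0.0436] [-179.86   -0.18  133.32] w 0.64 F [-0.4 -0.1  0.1]
shift [-0.001   0.0007 -0.0002] turn [ -0.07  -0.22 -41.68]
[-16.9  46.4   4.1 103.3  -6.   30.7  34.4] [-0.15  0.11 -0.03]
```

```bash
echo '{"moves": [[0,0,0,0,0,-4],[0,0,0,0,0,-8],[0,0,0,0,0,-12],[0,0,0,0,0,-16],[0,0,0,0,0,-20]]}' > path.dat && python3 shift.py path.dat
echo '{"moves": [[0,0,0,0,0,-5],[0,0,0,0,0,-10],[0,0,0,0,0,-15],[0,0,0,0,0,-19],[0,0,0,0,0,-22]]}' > path.dat && python3 shift.py path.dat; echo '{"moves": [[0,0,0,0,0,0],[0,0,0,0,0,0]]}' > path.dat && python3 shift.py path.dat; python3 go.py .586 .121 .0438 176;python3 -c "
from bench import manip;s=manip.read_state();print(s['joints'].round(1),s['wrist_torque'].round(2))"
```

```text
t: 19.5
tcp_pos: [0.5841, 0.1203, 0.0436]
tcp_rot: [-179.8, -0.3, 153.3]
ft_force: [-2.6, -2.2, 2.0]
width: 0.642
gripper_force: 52.6
t: 20.0
tcp_pos: [0.5838, 0.119, 0.0435]
tcp_rot: [-179.8, -0.3, 175.2]
ft_force: [-2.3, -4.1, 2.9]
width: 0.64
gripper_force: 52.7
t: 20.2
tcp_pos: [0.5838, 0.1192, 0.0435]
tcp_rot: [-179.8, -0.3, 175.0]
ft_force: [-3.3, -5.1, 3.5]
width: 0.638
gripper_force: 52.8
t 20.2 pos [0.5838 0.1192 0.0435] [-179.85   -0.35  174.98] w 0.638 F [-3.3 -5.1  3.5]
shift [-0.0021  0.002  -0.0003] turn [-0.15 -0.35 -1.02]
[-10.2  46.3  -6.5 103.2   9.1  31.4  62.5] [-1.08  0.76 -0.  ]
```

```bash
echo '{"moves": [[-0.001,0.0007,0,0,-0.15,0],[-0.002,0.0015,0,0,-0.3,0],[-0.002,0.0015,0,0,-0.3,0]]}' > path.dat && python3 shift.py path.dat
echo '{"moves": [[0,0,-0.0007,0,0,0],[0,0,-0.0015,0,0,0],[0,0,-0.0025,0,0,0],[0,0,-0.0035,0,0,0],[0,0,-0.0035,0,0,0]]}' > path.dat && python3 shift.py path.dat; python3 go.py .586 .121 .0438 176;python3 -c "
from bench import manip;s=manip.read_state();print(s['joints'].round(1),s['wrist_torque'].round(2))"
```

```text
t: 20.5
tcp_pos: [0.5838, 0.1193, 0.0434]
tcp_rot: [-179.7, -0.3, 175.0]
ft_force: [-7.6, -6.2, 8.1]
width: 0.642
gripper_force: 53.4
t: 21.0
tcp_pos: [0.5835, 0.1197, 0.0454]
tcp_rot: [-179.7, -0.3, 175.0]
ft_force: [-4.6, -4.8, -3.8]
width: 0.638
gripper_force: 53.6
t 21.0 pos [0.5835 0.1197 0.0454] [-179.72   -0.32  174.97] w 0.638 F [-4.6 -4.8 -3.8]
shift [-0.0024  0.0015  0.0016] turn [-0.28 -0.32 -1.03]
[-10.4  46.1  -6.4 103.2   9.1  31.6  62.3] [-1.15  1.11  0.02]
```

```bash
echo '{"moves": [[0.0008,-0.001,0,0,-0.2,0],[0.0018,-0.002,0,0,-0.2,0],[0.0028,-0.003,0,0,-0.2,0],[0.0028,-0.003,0,0,-0.2,0],[0.0028,-0.003,0,0,-0.2,0]]}' > path.dat && python3 shift.py path.dat;  python3 go.py .586 .121 .0438 176;python3 -c "
from bench import manip;s=manip.read_state();print(s['wrist_torque'].round(2))"
```

```text
t: 21.5
tcp_pos: [0.5835, 0.1196, 0.0469]
tcp_rot: [-180.0, 0.2, 175.1]
ft_force: [-4.5, -2.5, -4.1]
width: 0.644
gripper_force: 53.5
t 21.5 pos [0.5835 0.1196 0.0469] [-179.97    0.23  175.06] w 0.644 F [-4.5 -2.5 -4.1]
shift [-0.0023  0.0017  0.0031] turn [-0.03  0.23 -0.94]
[-0.68  1.08  0.  ]
```

```bash
echo '{"moves": [[0.001,-0.0005,0,0,-0.1,0],[0.002,-0.001,-0.0005,0,0.1,0],[0.002,-0.001,-0.0015,0,0.2,0],[0.002,-0.001,-0.0025,0,0.2,0],[0.002,-0.001,-0.0025,0,0.2,0]]}' > path.dat && python3 shift.py path.dat;  python3 go.py .584 .119 .0438 176;python3 -c "
from bench import manip;s=manip.read_state();print(s['wrist_torque'].round(2))"
```

```text
t: 22.0
tcp_pos: [0.5834, 0.1194, 0.0504]
tcp_rot: [179.9, 0.3, 175.1]
ft_force: [-1.9, -1.2, -2.4]
width: 0.64
gripper_force: 53.8
t 22.0 pos [0.5834 0.1194 0.0504] [179.93   0.26 175.06] w 0.64 F [-1.9 -1.2 -2.4]
shift [-0.0006 -0.0004  0.0066] turn [ 0.07  0.26 -0.94]
[-0.39  0.43 -0.03]
```

```bash
echo '{"moves": [[0.0008,-0.0005,-0.002,0,0,0],[0.0008,-0.0005,-0.005,0,0,0],[0.0008,-0.0005,-0.008,0,0,0],[0.0008,-0.0005,-0.011,0,0,0],[0.0008,-0.0005,-0.014,0,0,0]]}' > path.dat && python3 shift.py path.dat
echo '{"moves": [[0,0,-0.004,0,0,0],[0,0,-0.01,0,0,0],[0,0,-0.018,0,0,0],[0,0,-0.026,0,0,0],[0,0,-0.034,0,0,0]]}' > path.dat && python3 shift.py path.dat
echo '{"moves": [[0,0,-0.008,0,0,0],[0,0,-0.016,0,0,0],[0,0,-0.024,0,0,0],[0,0,-0.030,0,0,0],[0,0,-0.034,0,0,0]]}' > path.dat && python3 shift.py path.dat
echo '{"moves": [[0,0,-0.003,0,0,0],[0,0,-0.005,0,0,0],[0,0,-0.006,0,0,0],[0,0,-0.006,0,0,0],[0,0,-0.006,0,0,0]]}' > path.dat && python3 shift.py path.dat
python3 go.py .584 .119 .1433 175
python3 - <<'E'
from h import *
s=manip.read_state(); p,d=manip.grab_frame("side"); u=proj("side",[s["tcp_pos"]])[0]; x,y=int(u[0])-50,int(u[1])-50
cv2.imwrite("pics/f1.png",cv2.resize(p[y:y+100,x:x+100,::-1],None,fx=6,fy=6,interpolation=cv2.INTER_CUBIC)); print(x,y)
E
```

```text
t: 22.5
tcp_pos: [0.5822, 0.1189, 0.0644]
tcp_rot: [179.9, 0.2, 175.1]
ft_force: [-0.5, 0.2, -1.1]
width: 0.639
gripper_force: 53.8
t: 23.0
tcp_pos: [0.5818, 0.1186, 0.0987]
tcp_rot: [180.0, 0.2, 175.1]
ft_force: [-0.9, 0.0, -2.2]
width: 0.642
gripper_force: 53.8
t: 23.5
tcp_pos: [0.5817, 0.1187, 0.1325]
tcp_rot: [180.0, 0.2, 175.1]
ft_force: [-0.1, 0.4, -1.5]
width: 0.642
gripper_force: 53.9
t: 24.0
tcp_pos: [0.5814, 0.1186, 0.1376]
tcp_rot: [180.0, 0.2, 175.1]
ft_force: [-0.4, -0.3, -2.1]
width: 0.643
gripper_force: 53.9
t 24.0 pos [0.5814 0.1186 0.1376] [1.7998e+02 1.5000e-01 1.7506e+02] w 0.643 F [-0.4 -0.3 -2.1]
shift [-0.0026  0.0006 -0.0057] turn [0.02 0.15 0.06]
266 137
```

View pics/f1.png

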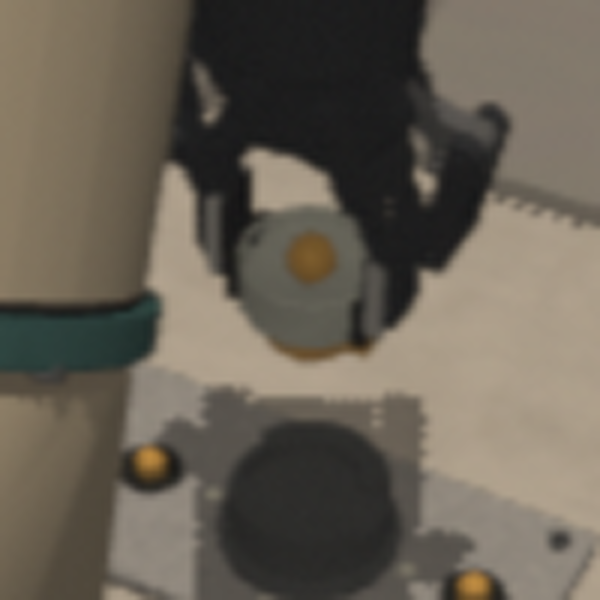

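The cup is held level and clear of the collar, with the ball centred in the dish at (312,257). I'll raise it the last 6 mm, let it settle, and hand in.

```bash
echo '{"moves": [[0,0,-0.001,0,0,0],[0,0,-0.003,0,0,0],[0,0,-0.005,0,0,0],[0,0,-0.006,0,0,0],[0,0,-0.006,0,0,0]]}' > path.dat && python3 shift.py path.dat
echo '{"moves": [[0,0,0,0,0,0],[0,0,0,0,0,0],[0,0,0,0,0,0],[0,0,0,0,0,0],[0,0,0,0,0,0]]}' > path.dat && python3 shift.py path.dat
python3 - <<'E'
from bench import manip
s=manip.read_state(); print(s["qd"].round(2)); print(manip.hand_in())
E
```

```text
t: 24.55
tcp_pos: [0.5817, 0.1187, 0.1441]
tcp_rot: [180.0, 0.2, 175.1]
ft_force: [-0.7, 0.8, -1.3]
width: 0.642
gripper_force: 53.8
t: 25.05
tcp_pos: [0.5815, 0.1186, 0.1438]
tcp_rot: [180.0, 0.2, 175.1]
ft_force: [-0.2, -0.2, -1.9]
width: 0.643
gripper_force: 53.8
[-0.09 -0.02 -0.01  0.02  0.05  0.06  0.04]
the job is handed in; nothing more can be done
None
```

The job is handed in at about 25 s: both housings are in the nests of their tag colours, and the cup is out of its bayonet, held still and level about 10 cm above the collar with the ball in the middle of its dish at the last look.

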